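# Flip the mould marker

## Task

The resin in the wide mould cup has been checked: flip the indicator paddle on the stand behind that cup right over its hinge, so that it lies fully down on the other side with its ring face up. Do it gently with your fingertips only, without gripping the paddle between the fingers or lifting anything: pressing the short tail raises the blade, the stiff hinge keeps it there, and you can push the blade on over and press it flat. Leave both stands where they are, the other paddle as it lies, and do not disturb the cups and the other things on the bench.

Things in the scene. Friction and masses are not known exactly. Their poses are not given: they have to be found in the camera images.
- stand_a: Marker stand, loose on the bench, about 1.2 kg; the two are identical. Origin: centre of the underside, z up. Base plate 80 mm along its x, 180 mm along its y, top 12 mm above the bench. Two rest posts at y = +56 and -56 mm, top 82 mm high, carry the paddle in its two flat positions. Its mould cup stands on the robot's side, about 90 mm from the origin.
- stand_a_axle (a point): Middle of the hinge axle of stand_a, 85 mm above the bench. The axle runs along this frame's x (the stand's); the paddle swings in its y-z plane, between two uprights whose outer faces are 74 mm apart (18 mm wide along y, top 91 mm above the bench).
- paddle_a (a joint): Hinge angle (rad) of the paddle on stand_a: 0 = blade flat out to the stand's +y (raised-bar face up), pi/2 = blade straight up, pi = flat out to -y (raised-ring face up); stops at both. Starts at 0 to 0.1. Stiff hinge: takes about 0.06 N m plus up to 0.03 for the blade's weight, and the paddle stays at whatever angle it is left.
- paddle_a_blade_end (a point): Middle of the free edge of the paddle's blade on stand_a, 66 mm from the axle. Grey plastic blade 5 mm thick, 58 mm wide along the axle, starting 10 mm from the axle; its mid-plane runs through the axle.
- paddle_a_tail_end (a point): Middle of the end of the paddle's finger tail on stand_a, 47 mm from the axle, in line with the blade on the opposite side of the axle, 34 mm wide, 5 mm thick. Nothing is under it down to the base plate; pressing it down raises the blade.
- bar_half_a: The bar-side half of the paddle on stand_a, half its thickness: its bar face and the bead along its +x side edge. The two halves are fixed together as one paddle; the fingers may push on either, but both at once means gripping. Origin on the axle.
- ring_half_a: The ring-side half of the paddle on stand_a, half its thickness: its ring face and the bead along its -x side edge. The two halves are fixed together as one paddle; the fingers may push on either, but both at once means gripping. Origin on the axle.
- stand_b: Marker stand, loose on the bench, about 1.2 kg; the two are identical. Origin: centre of the underside, z up. Base plate 80 mm along its x, 180 mm along its y, top 12 mm above the bench. Two rest posts at y = +56 and -56 mm, top 82 mm high, carry the paddle in its two flat positions. Its mould cup stands on the robot's side, about 90 mm from the origin.
- stand_b_axle (a point): Middle of the hinge axle of stand_b, 85 mm above the bench. The axle runs along this frame's x (the stand's); the paddle swings in its y-z plane, between two uprights whose outer faces are 74 mm apart (18 mm wide along y, top 91 mm above the bench).
- paddle_b (a joint): Hinge angle (rad) of the paddle on stand_b: 0 = blade flat out to the stand's +y (raised-bar face up), pi/2 = blade straight up, pi = flat out to -y (raised-ring face up); stops at both. Starts at 0 to 0.1. Stiff hinge: takes about 0.06 N m plus up to 0.03 for the blade's weight, and the paddle stays at whatever angle it is left.
- paddle_b_blade_end (a point): Middle of the free edge of the paddle's blade on stand_b, 66 mm from the axle. Grey plastic blade 5 mm thick, 58 mm wide along the axle, starting 10 mm from the axle; its mid-plane runs through the axle.
- paddle_b_tail_end (a point): Middle of the end of the paddle's finger tail on stand_b, 47 mm from the axle, in line with the blade on the opposite side of the axle, 34 mm wide, 5 mm thick. Nothing is under it down to the base plate; pressing it down raises the blade.
- bar_half_b: The bar-side half of the paddle on stand_b, half its thickness: its bar face and the bead along its +x side edge. The two halves are fixed together as one paddle; the fingers may push on either, but both at once means gripping. Origin on the axle.
- ring_half_b: The ring-side half of the paddle on stand_b, half its thickness: its ring face and the bead along its -x side edge. The two halves are fixed together as one paddle; the fingers may push on either, but both at once means gripping. Origin on the axle.
- cup_wide: The wide mould cup: open cast resin cup, 86 mm across, 30 mm high; origin at the centre of its underside. Stands in front of one of the two stands (either one), which is its marker stand.
- cup_narrow: The narrow mould cup: open cast resin cup, 54 mm across, 30 mm high; origin at the centre of its underside. Stands in front of the other stand.
- spool: Bystander: wire spool, 55 mm across, 38 mm high, stands between the two stands; origin at the centre of its underside.
- stepper: Bystander: small square stepper motor with a shaft, 67x42x42 mm, lies behind the stand on the right; origin at the centre of its underside.
- steel_sleeve: Bystander: bare steel sleeve, 48 mm across, 66 mm high, stands behind the stand on the right; origin at the centre of its underside.
- tape: Bystander: roll of black tape, 80 mm across, 24 mm high, lies flat at the right; origin at the centre of its underside.
- mouse: Bystander: computer mouse, 99x56x41 mm, lies at the right; origin at the centre of its underside.
- terminal_block: Bystander: green terminal block, 16x60x18 mm, lies at the right near the front edge; origin at the centre of its underside.
There are look-alikes about, which are no part of the job. What is shaped like the stand_b but brown is not meant.

How it is judged:
On the way:
1. the paddle of the wide cup's stand stands about upright, past 70 degrees (((horizontal distance between cup_wide and stand_a below 0.15 m and value of joint paddle_a above 1.22 rad) or (horizontal distance between cup_wide and stand_b below 0.15 m and value of joint paddle_b above 1.22 rad))).
At the end, for the whole second after the job is handed in: The paddle on the stand behind the wide cup lies on its far stop (joint above 3.0 rad, at rest), the other paddle still lies below 0.2 rad, and both stands stand level (within 0.05 rad) and at rest (((horizontal distance between cup_wide and stand_a below 0.15 m and value of joint paddle_a above 3 rad and value of joint paddle_b below 0.2 rad and velocity of joint paddle_a below 0.1 rad/s) or (horizontal distance between cup_wide and stand_b below 0.15 m and value of joint paddle_b above 3 rad and value of joint paddle_a below 0.2 rad and velocity of joint paddle_b below 0.1 rad/s)) and angle between each of stand_a, stand_b's own z axis and vertical below 0.05 rad and linear speed of each of stand_a, stand_b below 0.02 m/s); the robot touches nothing.
It fails at once if the other paddle is raised by more than 0.3 rad ((horizontal distance between cup_wide and stand_a below 0.15 m and value of joint paddle_b above 0.3 rad) or (horizontal distance between cup_wide and stand_b below 0.15 m and value of joint paddle_a above 0.3 rad)).
It fails at once if a stand is pushed more than 30 mm from its place, lifted (8 mm) or tipped (0.15 rad) (distance of any of stand_a, stand_b from where it was at the start of the episode above 0.03 m or height (world z) of any of stand_a, stand_b above 0.008 m or angle between any of stand_a, stand_b's own z axis and vertical above 0.15 rad).
It fails at once if a paddle is gripped: the fingers press on both of its halves at once, over 4 N on each ((contact force between the fingers and bar_half_a above 4 N and contact force between the fingers and ring_half_a above 4 N) or (contact force between the fingers and bar_half_b above 4 N and contact force between the fingers and ring_half_b above 4 N)).
It fails at once if the paddle is flicked or slammed (faster than 8 rad/s) (velocity of joint any of paddle_a, paddle_b above 8 rad/s).
It fails at once if a cup or a bystander is moved by more than 20 mm or lifted (distance of any of spool, stepper, steel_sleeve, tape, mouse, terminal_block, cup_wide, cup_narrow from where it was at the start of the episode above 0.02 m).
It also fails if it takes over 42 s, if anything falls off the work surface, if the arm or the gripper's body presses on something with over 40 N, if the wrist force passes 120 N, or if a joint passes its speed limit or range.

## Robot

A 6-joint arm with a two-finger parallel gripper is mounted at the origin on a cart in front of the work surface, level with it; the furniture and walls round the work are solid. World frame = base frame: x ahead of the robot, y to its left, z up, the work surface at z = 0. Lengths are in m, angles in rad, forces in N, time in s.
With the tool pointing down it reaches from about 0.425 to 0.95 m from the base axis. Payload 3.5 kg.
Tool frame: the origin (TCP) lies midway between the tips of the shut fingers; the grasp point (between the pads) lies 19 mm behind it; z points along the fingers, y is the direction in which the jaws open and shut (so a half turn about z gives the same grasp; the last joint's range is limited). The gripper opens to 85 mm and grips with 20 to 120 N. Pads are 22 mm wide; open, the fingers measure 114 mm over their backs; the gripper's body (76 mm by 85 mm) begins 54 mm behind the grasp point. The pads swing forward as they close: fully open they stand 13 mm farther back than shut.
Start: joints at [0.981, 0.286, 1.577, -0, 1.279, -0.15], TCP at [0.287, 0.611, 0.231] pointing down, gripper open.
Joint ranges: [-2.77, 2.77], [-0.9, 2.22], [0.21, 2.48], [-1.53, 4.67], [0.24, 2.81], [-2.84, 2.84]. Speed limits (rad/s): [2.79, 2.79, 3.14, 3.14, 3.14, 3.14].

## Interface

Orientations are given as a unit quaternion [x, y, z, w].
In Python, from plant import * gives the robot as it stands.
- The arm moves only by the shell command python3 -m jog 'ROWS' [FORCE]. ROWS is a JSON object of lists of equal length, an entry for each row: "travel": the shift along the world's x, y, z in mm, a list of three; "dr": the turn, a rotation vector about the world's x, y, z in degrees, a list of three; "jaw": the closure in counts, from 0 (fully open) to 255 (shut). In form: {"travel": [[x, y, z], ...], "dr": [[wx, wy, wz], ...], "jaw": [jaw, ...]}. A call has 1 to 5 rows; each row shifts and turns the commanded pose from where the row before left it; what a row does not reach is not made up. A row lasts 1/12 s, in which the tool goes at most 41.7 mm and 7.16 degrees, less where a joint would pass 70% of its speed; a pose out of reach is approached as far as the arm can. A call is refused whole if a number of a shift passes 41.7 or a number of a turn 7.16, either way. A call with a gripper value outside its range is refused whole. The fingers move at their own pace and stop on an object; FORCE is the grip in N (left out, the last holds). Time passes only in rows, so rows that do not move let the fingers close. It gives the time, the measured TCP pose, the force and the opening at its end, in the units of the state.
- get_state(): the state, without advancing time (a new reading comes with each control period).
- read_camera(name): name is "scene" or "top"; returns the picture (384x512x3 uint8, red, green, blue); there is no depth.
- camera_info(name): a dict with "K" (3x3 intrinsics, pixels), "R" (3x3) and "t" (3): a world point X has camera coordinates R X + t. Camera axes: x right, y down, z forward; pixel columns grow to the right and rows downward; lengths in m; the calibration is good to about 2 mm. A picture is of the moment at which its call begins. camera_info takes no time and is no camera call.
- sign_off(): hands the job in, once; it reports no verdict.
The state is a dict: "time": time; "qpos": joint angles; "dq": joint speeds; "joint_efforts": joint torques, N m; "eef_pos": TCP position; "tcp_rot": TCP orientation; "contact_force": force on the tool from outside, world axes, zero at the start; "wrist_torque": the same for the moment, N m; "opening": opening from 0.0 (shut) to 1.0 (fully open).
Only numpy, scipy, OpenCV 4.12 (cv2) and the standard library are available. Lean on these libraries where they do the work, as an engineer would, in place of code of your own. Each camera call takes 0.05 s, during which the arm holds its last target. There are 200 camera calls.

## Working session

There is one attempt and no reset: what is moved stays moved. The work goes in short steps, Python scripts to look and compute and a shell command to move; the robot and the scene stay as the last step left them, time stands still between calls to the robot, and variables do not carry over. Pictures are saved under pics/ and viewed, about 8 in all and at most 12, crops included, and the job is handed in when it is done.

```bash
ls; mkdir -p pics; python3 - <<'E'
from plant import *
import cv2,numpy as np
for n in("scene","top"):
    im=read_camera(n); cv2.imwrite(f"pics/{n}0.png",cv2.resize(im[:,:,::-1],(800,600),interpolation=cv2.INTER_CUBIC))
    c=camera_info(n); R=np.array(c["R"]); print(n,np.round(c["K"],1).tolist(),(-R.T@np.array(c["t"])).round(3),R.round(2).tolist())
print(get_state())
E
```

```text
pics
scene [[453.0, 0.0, 261.2], [0.0, 453.0, 185.8], [0.0, 0.0, 1.0]] [-0.244 -1.016  0.899] [[0.74, -0.68, 0.01], [-0.38, -0.43, -0.82], [0.56, 0.6, -0.58]]
top [[456.7, 0.0, 249.2], [0.0, 456.7, 191.1], [0.0, 0.0, 1.0]] [ 0.289 -0.194  1.489] [[0.02, -1.0, -0.0], [-0.99, -0.02, -0.17], [0.17, 0.01, -0.99]]
{'time': 0.1, 'qpos': array([ 9.80991004e-01,  2.87132461e-01,  1.57805467e+00,  3.74842667e-05,
        1.27860608e+00, -1.50001387e-01]), 'dq': array([ 0.00118268, -0.00113212, -0.00336718,  0.00043582, -0.00159112,
        0.0008154 ]), 'joint_efforts': array([ 1.38838313e-03, -4.07294655e+01, -2.93698722e+01, -1.78345849e-04,
        3.41154460e-03, -3.55810357e-06]), 'eef_pos': array([0.28701546, 0.61027204, 0.23003554]), 'tcp_rot': array([ 2.18139109e-01,  9.75917065e-01, -1.01937049e-03, -4.14506309e-04]), 'contact_force': array([-0.00362004,  0.17674032,  0.97090746]), 'wrist_torque': array([-0.07791102, -0.00617822,  0.03423473]), 'opening': 1.0020936990635778}
```

View pics/scene0.png

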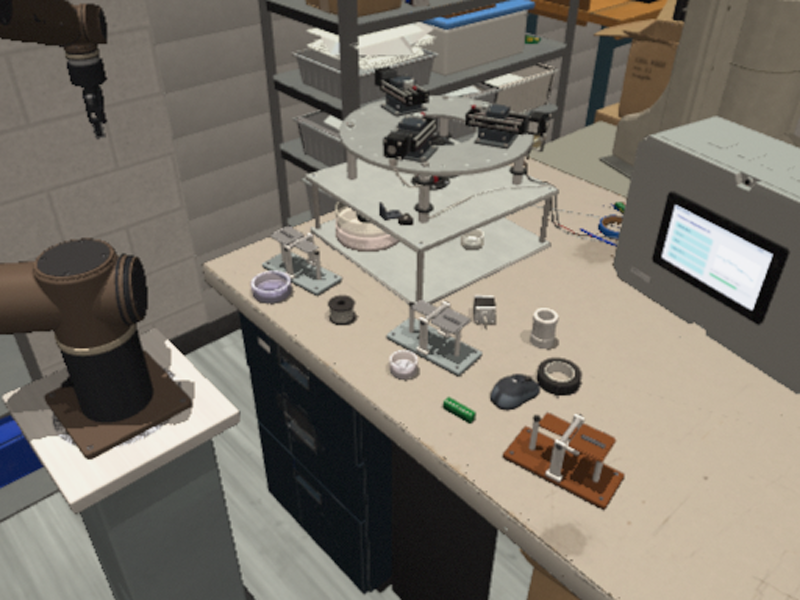

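View pics/top0.png

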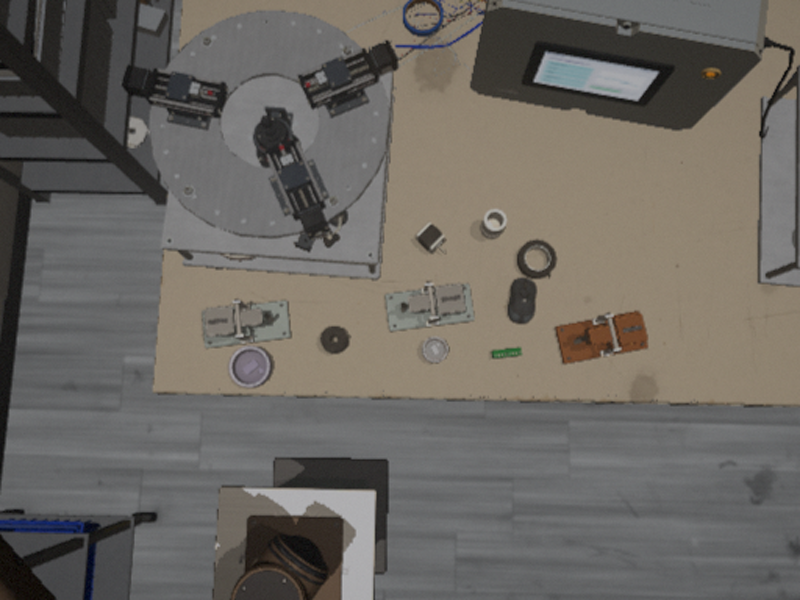

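Scene (800x600 top picture): the candidates are the grey stand at left (246,323) with the wide purple cup (250,367), the grey stand in the middle (430,306) with the narrow cup (434,350), and the brown look-alike at right (602,337). By the description I choose the left stand, behind the wide cup. I'll check it in a close crop.

```bash
cat > h.py <<'E'
from plant import *
import cv2,numpy as np
from scipy.spatial.transform import Rotation as Ro
def ray(n,u,v,z):
    c=camera_info(n);R=np.array(c["R"]);C=-R.T@np.array(c["t"]);d=R.T@np.linalg.solve(np.array(c["K"]),[u,v,1.]);return C+d*(z-C[2])/d[2]
def proj(n,X):
    c=camera_info(n);p=np.array(c["K"])@(np.array(c["R"])@np.array(X)+np.array(c["t"]));return p[:2]/p[2]
def crop(n,u0,v0,w,h,s):
    return cv2.resize(read_camera(n)[v0:v0+h,u0:u0+w,::-1],None,fx=s,fy=s,interpolation=cv2.INTER_CUBIC)
E
python3 - <<'E'
from h import *
a=crop("top",120,180,80,75,7); b=crop("scene",150,135,80,75,7)
cv2.imwrite("pics/c1.png",cv2.resize(np.vstack([np.hstack([a,b])]),(800,375)))
for nm,u,v,z in [("stand",246,323,.012),("axle",238.5,319,.085),("cup",250,367,.03),("stand2",430,306,.012),("brown",602,337,.012),("shelf corner",378,275,.2),("shelf L",163,248,.2),("spool",335,339,.038)]:
    print(nm,ray("top",u/1.5625,v/1.5625,z).round(3))
E
```

```text
stand [0.482 0.116 0.012]
axle [0.48  0.116 0.085]
cup [0.389 0.099 0.03 ]
stand2 [ 0.525 -0.268  0.012]
brown [ 0.467 -0.626  0.012]
shelf corner [ 0.551 -0.162  0.2  ]
shelf L [0.594 0.238 0.2  ]
spool [ 0.449 -0.073  0.038]
```

View pics/c1.png

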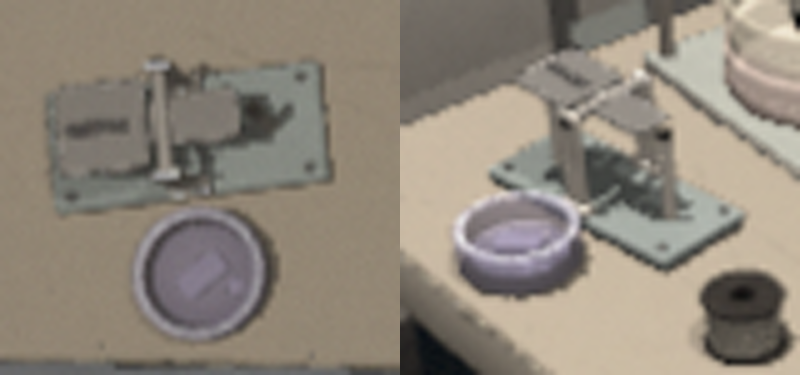

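The close crop shows the wide cup below the grey stand. The paddle's bar face is up, the blade points left (+y) and the tail right (−y). In the crop, the tail end is at (240,115), the blade end at (52,130), and the axle runs from (157,62) to (167,178). Next I refine the frame.

```bash
python3 - <<'E'
from h import *
f=lambda u,v,z:ray("top",120+u/5,180+v/5,z)
P={k:f(*v) for k,v in dict(tail=(240,115,.085),blade=(50,131,.09),axf=(157,62,.091),axn=(167,178,.091),TR=(325,63,.012),BR=(330,180,.012),BL=(57,214,.012)).items()}
for k,v in P.items():print(k,v.round(3))
print("axis mid",((P['axf']+P['axn'])/2).round(3),"uprights",np.linalg.norm(P['axf']-P['axn']),"tail-blade",np.linalg.norm((P['tail']-P['blade'])[:2]),"base diag centre",((P['TR']+P['BL'])/2).round(3),"len",np.linalg.norm(P['BR']-P['BL']),np.linalg.norm(P['TR']-P['BR']))
d=P['blade']-P['tail'];print("yaw tb",np.degrees(np.arctan2(-d[0],d[1])))
d=P['BL']-P['BR'];print("yaw base",np.degrees(np.arctan2(-d[0],d[1])))
d=P['axf']-P['axn'];print("yaw axle",np.degrees(np.arctan2(d[1],d[0])))
# shelf corner triangulation
from scipy.optimize import least_squares
r=least_squares(lambda X:np.r_[proj("top",X)-np.array([378,275])/1.5625,proj("scene",X)-np.array([421,247])/1.5625],[.55,-.16,.2]);print("shelf",r.x.round(3),r.cost)
# cross-check axle in scene view
print("axle in c1 scene", ((proj("scene",[*((P['axf']+P['axn'])/2)[:2],.09])-[150,135])*5+[400,0]).round())
E
```

```text
tail [0.484 0.068 0.085]
blade [0.471 0.185 0.09 ]
axf [0.516 0.121 0.091]
axn [0.443 0.11  0.091]
TR [0.53  0.028 0.012]
BR [0.453 0.021 0.012]
BL [0.427 0.198 0.012]
axis mid [0.48  0.115 0.091] uprights 0.07293858048205908 tail-blade 0.11685963128664097 base diag centre [0.479 0.113 0.012] len 0.17812662412989044 0.0772873585139255
yaw tb 6.384071516927218
yaw base 8.285866717369842
yaw axle 8.054361457356489
shelf [ 0.565 -0.167  0.17 ] 12.403891601154504
axle in c1 scene [603.  97.]
```

Everything agrees: uprights 73 mm (74 given), base 178x77 mm, tail end 47 mm from the axle. The axle is at (0.480, 0.114) with a yaw of about 7.5°. I move to hover over the tail with the fingers shut and the jaw along the axle.

```bash
for i in 1 2 3; do python3 -m jog '{"travel":[[13,-35,-3],[13,-35,-3],[13,-35,-3],[13,-35,-3],[13,-35,-3]],"dr":[[0,0,-3.8],[0,0,-3.8],[0,0,-3.8],[0,0,-3.8],[0,0,-3.8]],"jaw":[255,255,255,255,255]}' 30; done
python3 -m jog '{"travel":[[0,0,0],[0,0,0],[0,0,0]],"dr":[[0,0,0],[0,0,0],[0,0,0]],"jaw":[255,255,255]}'
python3 - <<'E'
from h import *
s=get_state();R=Ro.from_quat(s["tcp_rot"]);y=R.as_matrix()[:,1];print(s["time"],s["eef_pos"],np.degrees(np.arctan2(y[1],y[0])),R.as_matrix()[:,2],s["qpos"])
cv2.imwrite("pics/h1.png",np.hstack([crop("top",110,170,100,100,4),crop("scene",140,80,100,100,4)]))
E
```

```text
time: 0.62
eef_pos: [0.3524, 0.4341, 0.2159]
tcp_rot: [0.377, 0.926, -0.0, -0.0]
contact_force: [0.3, 0.1, 0.3]
opening: 0.296
time: 1.03
eef_pos: [0.4174, 0.2591, 0.2012]
tcp_rot: [0.525, 0.851, 0.0, 0.0]
contact_force: [2.2, -0.8, -0.7]
opening: -0.004
time: 1.45
eef_pos: [0.4825, 0.084, 0.1863]
tcp_rot: [0.659, 0.752, 0.0, 0.0]
contact_force: [0.2, 1.1, 0.2]
opening: 0.004
time: 1.7
eef_pos: [0.4821, 0.086, 0.1862]
tcp_rot: [0.657, 0.754, -0.0, -0.0]
contact_force: [-0.1, 0.6, 0.2]
opening: 0.003
1.7 [0.48206107 0.0859796  0.18616672] 7.793615639903187 [-6.24027761e-04  5.23708514e-04 -9.99999668e-01] [-3.13043613e-02 -8.58237245e-02  2.06489166e+00  5.48895548e-04
  1.16316489e+00 -1.67546213e-01]
```

View pics/h1.png

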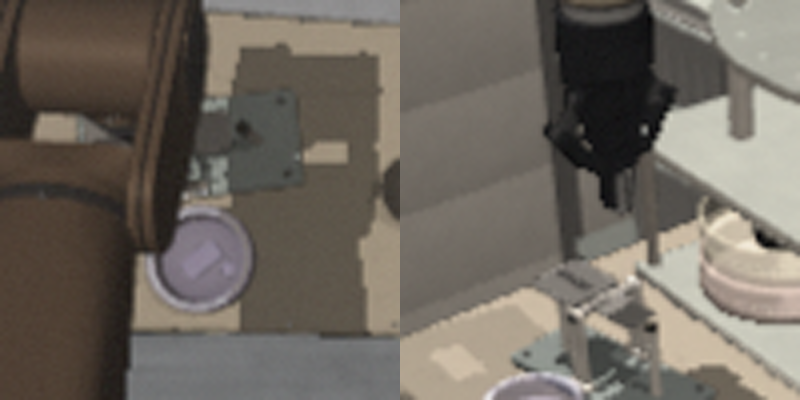

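The picture shows the fingers shut above the paddle, with nothing near them, and the yaw matches. Now I descend onto the tail and press it.

```bash
python3 -m jog '{"travel":[[3,-8,-20],[0,0,-20],[0,0,-20],[0,0,-20],[0,0,-10]],"dr":[[0,0,0],[0,0,0],[0,0,0],[0,0,0],[0,0,0]],"jaw":[255,255,255,255,255]}'
for i in 1 2; do python3 -m jog '{"travel":[[0,0,-4],[0,0,-4],[0,0,-4],[0,0,-4],[0,0,-4]],"dr":[[0,0,0],[0,0,0],[0,0,0],[0,0,0],[0,0,0]],"jaw":[255,255,255,255,255]}'; done
python3 - <<'E'
from h import *
print(get_state()["eef_pos"])
cv2.imwrite("pics/h2.png",np.hstack([crop("top",110,170,100,100,4),crop("scene",140,80,100,100,4)]))
E
```

```text
time: 2.22
eef_pos: [0.4834, 0.0793, 0.094]
tcp_rot: [0.656, 0.754, -0.001, -0.002]
contact_force: [0.0, 0.2, -1.1]
opening: -0.004
time: 2.63
eef_pos: [0.4871, 0.0781, 0.0801]
tcp_rot: [0.657, 0.754, 0.001, 0.001]
contact_force: [-12.1, 1.9, 34.8]
opening: 0.001
time: 3.05
eef_pos: [0.4902, 0.0795, 0.0627]
tcp_rot: [0.658, 0.753, 0.005, 0.003]
contact_force: [-1.0, 7.5, 6.6]
opening: -0.001
[0.49022272 0.07951242 0.06267752]
```

View pics/h2.png

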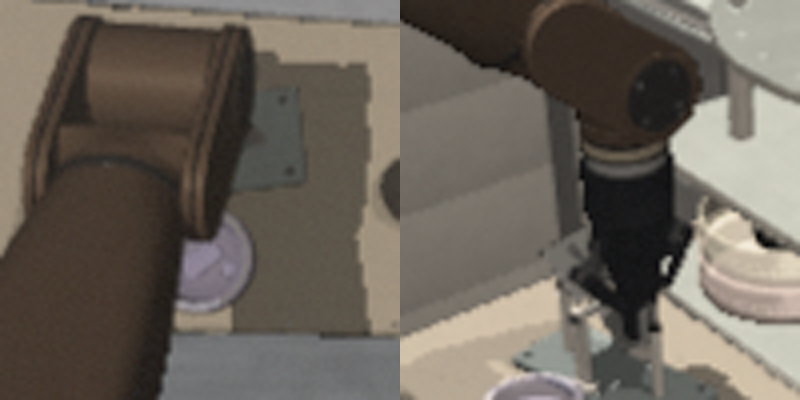

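The blade is raised (seen in the scene view at about (565,250)). On the way down there was a brief 35 N, probably from grazing the rest post's edge. The stand's corner is still where it was, to within a pixel. I back straight out, move to the blade's side and look.

```bash
python3 -m jog '{"travel":[[0,2,5],[0,2,15],[0,0,35],[0,0,40],[0,0,40]],"dr":[[0,0,0],[0,0,0],[0,0,0],[0,0,0],[0,0,0]],"jaw":[255,255,255,255,255]}'
python3 -m jog '{"travel":[[-3,30,5],[-3,30,0],[-3,30,0],[-3,27,0],[0,0,0]],"dr":[[0,0,0],[0,0,0],[0,0,0],[0,0,0],[0,0,0]],"jaw":[255,255,255,255,255]}'
python3 - <<'E'
from h import *
print(get_state()["eef_pos"])
cv2.imwrite("pics/h3.png",np.hstack([crop("top",110,170,100,100,4),crop("scene",140,80,100,100,4)]))
E
```

```text
time: 3.57
eef_pos: [0.4845, 0.0816, 0.1925]
tcp_rot: [0.657, 0.754, -0.001, -0.0]
contact_force: [1.2, 0.3, -0.5]
opening: -0.0
time: 3.98
eef_pos: [0.4727, 0.2021, 0.1971]
tcp_rot: [0.656, 0.755, 0.001, -0.0]
contact_force: [-0.5, -0.0, -0.7]
opening: -0.003
[0.47271709 0.20207838 0.19707185]
```

View pics/h3.png

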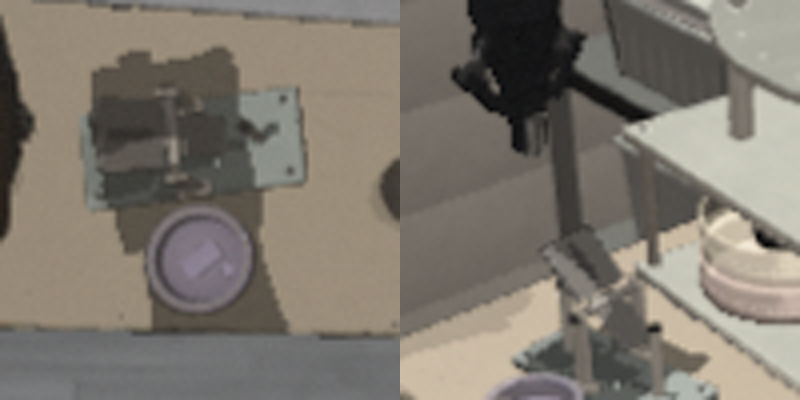

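The top and scene crops show the blade held raised at about 40–45° (scene crop, edge about (572,235)). The base corner (298,87) has not moved. Next I descend outside the blade and push it upright.

```bash
python3 -m jog '{"travel":[[-4,0,-25],[0,0,-30],[0,0,-32],[0,0,0],[1,-8,0]],"dr":[[0,0,0],[0,0,0],[0,0,0],[0,0,0],[0,0,0]],"jaw":[255,255,255,255,255]}'
for i in 1 2; do python3 -m jog '{"travel":[[1,-7,0],[1,-7,0],[1,-7,0],[1,-7,0],[1,-7,0]],"dr":[[0,0,0],[0,0,0],[0,0,0],[0,0,0],[0,0,0]],"jaw":[255,255,255,255,255]}'; done
python3 - <<'E'
from h import *
p=get_state()["eef_pos"];d=p[:2]-[.48,.114];print(p,"stand xy",d@[.9915,.13],d@[-.13,.9915])
cv2.imwrite("pics/h4.png",crop("scene",140,80,100,100,5))
E
```

```text
time: 4.5
eef_pos: [0.469, 0.19, 0.1079]
tcp_rot: [0.657, 0.754, -0.002, -0.001]
contact_force: [0.5, 0.7, 0.4]
opening: -0.001
time: 4.92
eef_pos: [0.4764, 0.155, 0.1108]
tcp_rot: [0.657, 0.754, 0.001, 0.001]
contact_force: [0.1, 1.2, 2.0]
opening: 0.001
time: 5.33
eef_pos: [0.4813, 0.1202, 0.1103]
tcp_rot: [0.657, 0.754, 0.001, 0.001]
contact_force: [0.3, 3.1, 0.3]
opening: 0.003
[0.4813319  0.12024586 0.11029516] stand xy 0.002132536625850364 0.0060196249901346725
```

View pics/h4.png

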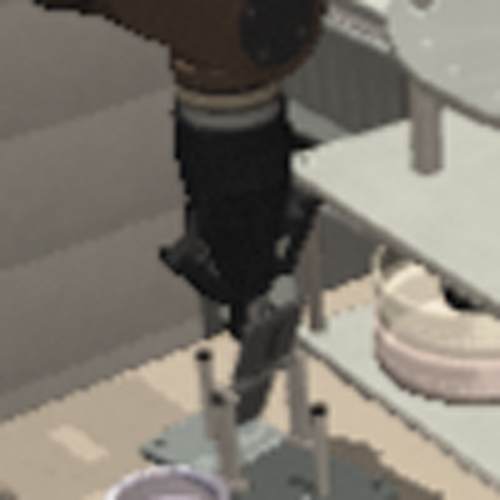

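The picture shows the blade just past upright, at about (265,330), with the finger behind it, a contact force of about 3 N and the stand in place. I push it on over and down along the arc.

```bash
python3 -m jog '{"travel":[[1,-5,0],[1,-5,0],[0,-5,0],[1,-5,-1],[1,-5,-2]],"dr":[[0,0,0],[0,0,0],[0,0,0],[0,0,0],[0,0,0]],"jaw":[255,255,255,255,255]}'
python3 -m jog '{"travel":[[0,-4,-4],[1,-4,-4],[0,-4,-4],[1,-4,-4],[0,-3,-4]],"dr":[[0,0,0],[0,0,0],[0,0,0],[0,0,0],[0,0,0]],"jaw":[255,255,255,255,255]}'
python3 -m jog '{"travel":[[0,-3,-1],[0,0,-1],[0,0,-1],[0,0,0],[0,0,0]],"dr":[[0,0,0],[0,0,0],[0,0,0],[0,0,0],[0,0,0]],"jaw":[255,255,255,255,255]}'
python3 - <<'E'
from h import *
p=get_state()["eef_pos"];d=p[:2]-[.48,.114];print(p,"stand xy",d@[.9915,.13],d@[-.13,.9915])
E
```

```text
time: 5.8
eef_pos: [0.4841, 0.0953, 0.106]
tcp_rot: [0.657, 0.754, -0.0, -0.0]
contact_force: [-0.5, 2.2, 1.2]
opening: 0.001
time: 6.22
eef_pos: [0.4868, 0.0771, 0.0868]
tcp_rot: [0.658, 0.753, 0.001, -0.001]
contact_force: [-7.7, 11.2, 30.8]
opening: -0.002
time: 6.63
eef_pos: [0.4877, 0.0749, 0.087]
tcp_rot: [0.658, 0.753, 0.001, -0.001]
contact_force: [-7.4, 6.1, 19.1]
opening: 0.0
[0.48768396 0.07490205 0.08698954] stand xy 0.0025359088142687274 -0.03976453024538555
```

Tip at 87 mm with about 20 N: the blade is pressed on its stop (top face nominally 87.5 mm). I retract straight up and then aside to check.

```bash
python3 -m jog '{"travel":[[0,0,8],[0,0,30],[0,0,40],[0,0,30],[-5,35,0]],"dr":[[0,0,0],[0,0,0],[0,0,0],[0,0,0],[0,0,0]],"jaw":[255,255,255,255,255]}'
python3 -m jog '{"travel":[[-5,40,0],[-5,40,0],[-5,40,0],[-5,40,0],[0,0,0]],"dr":[[0,0,0],[0,0,0],[0,0,0],[0,0,0],[0,0,0]],"jaw":[255,255,255,255,255]}'
python3 - <<'E'
from h import *
cv2.imwrite("pics/h5.png",np.hstack([crop("top",115,180,80,75,5),crop("scene",150,130,80,75,5)]))
cv2.imwrite("pics/h6.png",cv2.resize(read_camera("top")[:,:,::-1],(800,600),interpolation=cv2.INTER_CUBIC))
E
```

```text
time: 7.05
eef_pos: [0.4867, 0.1052, 0.1989]
tcp_rot: [0.659, 0.752, 0.004, 0.007]
contact_force: [2.0, 0.9, 1.3]
opening: 0.003
time: 7.47
eef_pos: [0.4599, 0.2737, 0.1909]
tcp_rot: [0.655, 0.756, 0.001, -0.001]
contact_force: [-0.2, -1.0, -0.2]
opening: -0.001
```

View pics/h5.png

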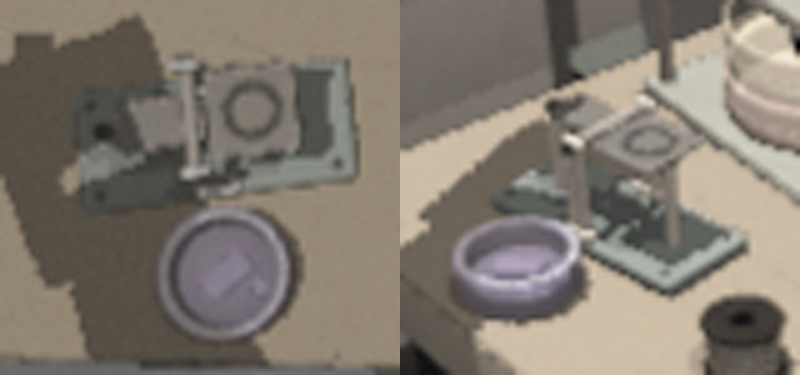

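View pics/h6.png

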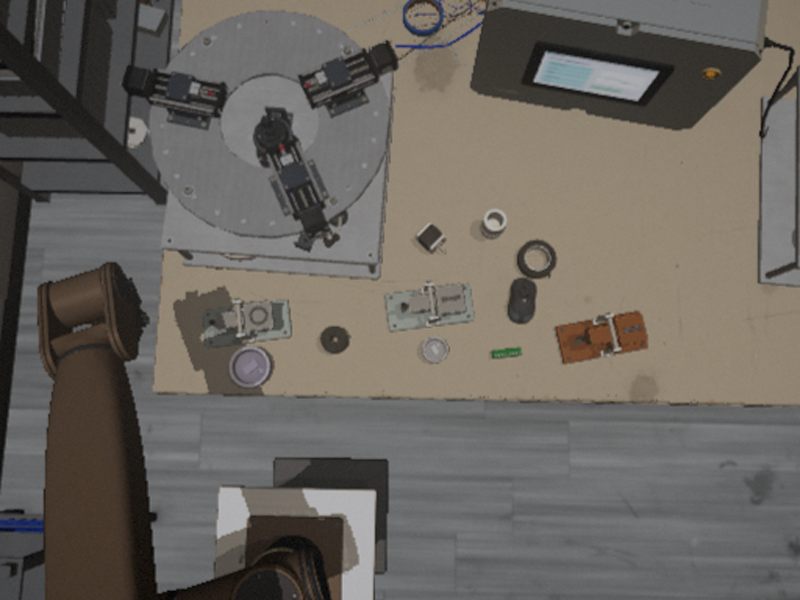

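The crop shows the blade lying over on −y with the ring up, at (250,110). The base corner (350,60) is unmoved. In the full view the other stand, the cups and the bystanders are where they were, and the arm is clear. I hand in.

```bash
python3 -c "
from plant import *
print(sign_off())"
```

```text
the job is handed in; nothing more can be done
None
```

The indicator paddle on the stand behind the wide cup (the left grey stand) is flipped right over and lies flat on the −y side with its ring face up. I pressed the tail with shut fingertips to raise the blade to about 45°. I then pushed the blade past upright from the other side and pressed it down onto its stop. The job took about 7.5 s and is handed in; no verdict is reported.

**Last checks:**
- **Paddle:** The fingertips ended at 87 mm, against a nominal blade top of 87.5 mm, so I judge it fully down. I could not read the hinge angle directly.
- **Surroundings:** In the final pictures the stand is in place to within about a pixel (roughly 3 mm). The other paddle, the cups and the bystanders look unmoved, and the robot is clear of everything.

**Not as gentle as meant:** Two contact forces were higher than intended. There was about 35 N during the tail press, most likely from a fingertip grazing the rest post. There was about 31 N when pressing the blade flat on its stop. Neither moved the stand visibly.

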